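# Release a prosthetic pylon coupling from its spring-bar jig with a forked tool

### The job

Take the forked tool from its holder, straddle the neck of the jig's spring bar with it and push the red collar sideways to draw the bar back, keeping it drawn until the coupling has risen fully; be gentle, as more than 15 N bends the bar, and neither touch the spring-bar unit with the gripper nor wrench the coupling against it. Let the bar spring back in, hang the fork in its holder again, and set the freed coupling gently upright in the empty bay of the parts tray, leaving everything else where it is.

Things in the scene. Friction and masses are not known exactly. Their poses are not given: they have to be found in the camera images.
- jig: Alignment jig, fixed: dark base plate 90 (x) x 175 (y) x 12 mm, from y = -52 to +122 mm, and a square aluminium well, 50 mm outside, 32 mm inside, walls up to z = 42 mm. Origin: on the bench under the well's centre. A spring ejector in the well's floor pushes the coupling up; a spring bar along y, over the coupling's flange, locks it down.
- latch: Green spring-bar unit on the jig's plate. Origin: 12 mm above the jig's origin, same axes; all here in its frame. The bar: steel rod 7 mm thick along y at x = 0, z = 40 mm, nose ends at y = 19 mm. Guide block: y = 32 to 42, 30 mm wide in x, top z = 50; spring housing: y = 90 to 116, same size. Foot top z = 4 mm. Over 15 N of pressing bends it.
- neck (a point): On the rod's axis, 6 mm to +y of the guide block (y = 48, z = 40 mm in the unit's frame; axes as the unit's). Lower the fork here. Further to +y comes the red collar, a disc 24 mm across, 5 mm thick, clamped on the bar: its near face is anywhere from 7 to 23 mm to +y of this point, and that is not measured; feel for it. Behind it a coil spring.
- pull (a point): The rod's axis 15 mm to +y of the neck point, where the collar's near face is on average. Pushing the collar to +y draws the bar: 4 N to start, 10 N at its hard stop after 9 mm; it springs back when let go. The nose clears the flange after 6 to 8 mm, and at the stop always. Beyond the stop the force climbs steeply.
- coupling: Pylon coupling, 0.3 kg: square plug 30 x 30 mm up to z = 28, flange 52 x 52 mm to z = 34, tube 30 mm across to z = 80 mm, blue band. Origin: centre of the underside. Locked: origin 14 mm above the jig's. With the bar kept clear, the ejector lifts it 16 mm in about 1 s; the bar then springs in under the flange and the coupling lifts straight out (12 mm more).
- fork: Forked tool, 0.14 kg, tines down: two steel tines 8 (x) x 5 (y) x 32 mm, slot of 13 mm between them, 5 mm plate above, black guard 46 (x) x 30 (y) mm at z = 56 to 61, orange square handle 20 x 20 mm at z = 61 to 125 mm. Origin: midway between the tine tips, z up the handle; the tines' flat faces look along y. Same either way round.
- holder: Plywood holder of the fork, fixed: foot 80 (x) x 70 (y) x 12 mm, sleeve 58 x 38 mm outside, slot 36 (x) x 14 (y) mm, rim at z = 72 mm. Origin: on the bench under the slot's centre. The fork hangs in the slot, its guard on the rim, its origin 16 mm above the holder's, x along x.
- tray: Blue parts tray, fixed: 110 (x) x 180 (y) x 28 mm high, walls and floor 4 mm, parted by a wall 26 mm high at y = 0 into two bays; the bay on the +y side holds a ring and a nut. Origin: centre of the underside.
- bay (a point): Centre of the floor of the tray's empty bay (102 x 84 mm inside, on the tray's -y side), 4 mm above the bench; axes as the tray's.
- collar_ring: Steel ring 40 mm across, 12 mm high, in the tray's other (+y) bay. Leave alone. Origin: centre of its underside.
- dome_nut: Brass domed nut 28 mm across, 20 mm high, in the tray's +y bay. Leave alone. Origin: centre of its underside.
- screwdriver: Screwdriver lying on the bench to the left. Leave alone. Origin: its handle's middle, roughly.
- jar: Small jar 60 mm across, 85 mm high, behind the jig. Leave alone. Origin: centre of its underside.
- tape: Yellow tape roll, 90 mm across, 24 mm high. Leave alone. Origin: centre of its underside.
- mallet: Hammer lying on the bench at the far side. Leave alone. Origin: its handle's middle, roughly.
- spare: Another coupling of the same shape as the one in the jig, but with a black tube, standing on the bench. Leave alone. Origin: centre of its underside.
- cup: Grey cup 70 mm across, 90 mm high. Leave alone. Origin: centre of its underside.
There are look-alikes about, which are no part of the job. Several things have the shape of the tray; the one meant has the colours described above.

How it is judged:
By the outcome, as a careful person would: the job done as asked, in the order asked, and still so for the second after the job is handed in, with the robot touching nothing.
It also fails if it takes over 72 s, if anything falls off the work surface, if the arm or the gripper's body presses on something with over 40 N, if the wrist force passes 120 N, or if a joint passes its speed limit or range.

### The arm

A 7-joint arm with a two-finger parallel gripper is mounted at the origin on the work surface. World frame = base frame: x ahead of the robot, y to its left, z up, the work surface at z = 0. Lengths are in mm, angles in rad, forces in N, time in s.
With the tool pointing down it reaches from about 350 to 900 mm from the base axis. Payload 19.9 kg.
Tool frame: the origin (TCP) lies at the very end of the fingers, on their centre line; the grasp point (between the pads) lies 19 mm behind it (arm.grasp_offset is the distance from the TCP to the grasp point, in mm); x points along the fingers, y is the direction in which the jaws open and shut, and the axes are right-handed (so a half turn about x gives the same grasp; the last joint's range is limited). The gripper opens to 85 mm and grips with 20 to 120 N. Pads are 22 mm wide; open, the fingers measure 114 mm over their backs; the gripper's body (76 mm by 85 mm) begins 54 mm behind the grasp point. The pads swing forward as they close: fully open they stand 13 mm farther back than shut.
Start: joints at [1.248, 0.417, -0.01, 1.614, 0.005, 1.111, -0.053], TCP at [173.799, -600.329, 231.26] pointing down, gripper open.
Joint ranges: [-2.81, 2.81], [-0.39, 2.02], [-1.27, 1.25], [0.06, 2.57], [-1.19, 4.33], [0.19, 2], [-2.82, 2.82]. Speed limits (rad/s): [1.89, 1.89, 2.39, 2.39, 3.01, 3.01, 3.01].

### API

Orientations are given as a rotation vector (axis times angle).
In Python, from cell import arm gives the robot as it stands. The module is installed in compiled form; this text tells all that it offers.
- The arm moves only by the tool carry_out, never from a script. Its argument "deltas" is a list of rows, each a list of 2 entries, a list of its own where there are three numbers: the shift along the tool's x, y, z normalised to -1 to 1, where 1 is 0.25 m, then the turn, a rotation vector about the tool's x, y, z normalised to -1 to 1, where 1 is 180 degrees. In form: [[[dx, dy, dz], [wx, wy, wz]], ...]. A call has 1 to 12 rows; each row shifts and turns the commanded pose from where the row before left it, along the tool's axes as they then stand; what a row does not reach is not made up. A row lasts 1/12 s, in which the tool goes at most 41.7 mm and 7.16 degrees, less where a joint would pass 70% of its speed; a pose out of reach is approached as far as the arm can. A call with a number of a shift or a turn outside -1 to 1 is refused whole. A call with a gripper value outside its range is refused whole. "gripper" is the gripper command: -1 is shut, 1 is fully open, values between are in proportion, set as the call begins (left out, the last holds). The fingers move at their own pace and stop on an object; "newtons" is the grip in N (left out, the last holds). Time passes only in rows, so rows that do not move let the fingers close. It gives the time, the measured TCP pose, the force and the opening at its end, in the units of the state.
- arm.state(): the state, without advancing time (a new reading comes with each control period).
- arm.camera(name): name is "scene" or "top" or "wrist"; returns the picture (400x640x3 uint8, red, green, blue); there is no depth.
- arm.camera_params(name): a dict with "mtx" (3x3 intrinsics, pixels), "cam_to_world" (4x4, takes a point from camera to world coordinates). Camera axes: x right, y down, z forward; pixel columns grow to the right and rows downward; lengths in mm; the calibration is good to about 2 mm. A picture is of the moment at which its call begins: read the wrist's pose just before it. camera_params takes no time and is no camera call; for the wrist camera it gives the pose at the moment of the call.
- arm.sign_off(): hands the job in, once; it reports no verdict.
The state is a dict: "time": time; "joint_pos": joint angles; "joint_vel": joint speeds; "effort": joint torques, N m; "tool_pos": TCP position; "ee_rot": TCP orientation; "ft_force": force on the tool from outside, world axes, zero at the start; "wrist_torque": the same for the moment, N m; "opening": finger opening in mm.
Only numpy, scipy, OpenCV 4.12 (cv2) and the standard library are available. Lean on these libraries where they do the work, as an engineer would, in place of code of your own. Each camera call takes 0.05 s, during which the arm holds its last target. There are 200 camera calls.

## Working session

There is one attempt and no reset: what is moved stays moved. The work goes in short steps, Python scripts to look and compute and a tool call to move; the robot and the scene stay as the last step left them, time stands still between calls to the robot, and variables do not carry over. Pictures are saved under pics/ and viewed, about 8 in all and at most 12, crops included, and the job is handed in when it is done.

Besides the shell and the picture viewer there is one more tool, called by a JSON object that holds its "fn" and its "kwargs". carry_out: Moves the arm, as the interface text tells. Its arguments: {"type":"object","properties":{"deltas":{"type":"array","items":{"type":"array"}},"gripper":{"type":"number"},"newtons":{"type":"number"}},"required":["deltas"]}

```bash
mkdir -p pics
python3 - <<'E'
from cell import arm
import cv2,numpy as np
for n in("scene","top"):
    cv2.imwrite(f"pics/{n}.png",arm.camera(n)[:,:,::-1]);p=arm.camera_params(n);print(n,np.round(p["mtx"],1).tolist(),np.round(p["cam_to_world"],4).tolist())
print(arm.state())
E
```

```text
scene [[373.8, 0.0, 317.4], [0.0, 373.8, 200.9], [0.0, 0.0, 1.0]] [[0.1151, 0.7491, -0.6524, 1076.6957], [0.9933, -0.0956, 0.0654, -48.9011], [-0.0133, -0.6555, -0.755, 771.0844], [0.0, 0.0, 0.0, 1.0]]
top [[513.0, 0.0, 321.2], [0.0, 513.0, 194.9], [0.0, 0.0, 1.0]] [[-0.029, -0.984, 0.1756, 193.5086], [-0.9995, 0.0305, 0.0058, 19.2019], [-0.011, -0.1754, -0.9844, 1677.3185], [0.0, 0.0, 0.0, 1.0]]
{'time': 0.1, 'joint_pos': array([ 1.24749675,  0.41790732, -0.01032656,  1.61413665,  0.00466255,
        1.11069754, -0.0530124 ]), 'joint_vel': array([-0.0002323 , -0.00236907, -0.00103458, -0.00154929,  0.00131671,
       -0.00019654,  0.00021523]), 'effort': array([ 1.91802195e-03, -8.65823793e+01,  6.80462234e-01, -4.35638630e+01,
        1.92232471e-02,  4.86821242e-03,  9.74229380e-06]), 'tool_pos': array([ 173.72650487, -600.03103969,  230.71752148]), 'ee_rot': array([ 2.07064928,  0.29488803, -2.07107057]), 'ft_force': array([ 0.77869298, -0.20595699, -0.7141899 ]), 'wrist_torque': array([-0.03384117,  0.04565428, -0.04685006]), 'opening': 85.54688473957552}
```

View pics/top.png

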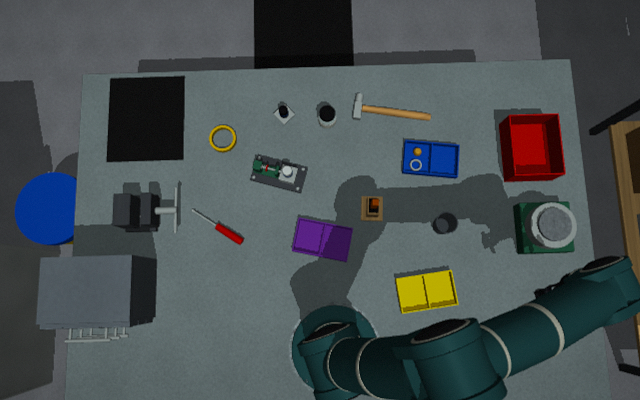

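View pics/scene.png

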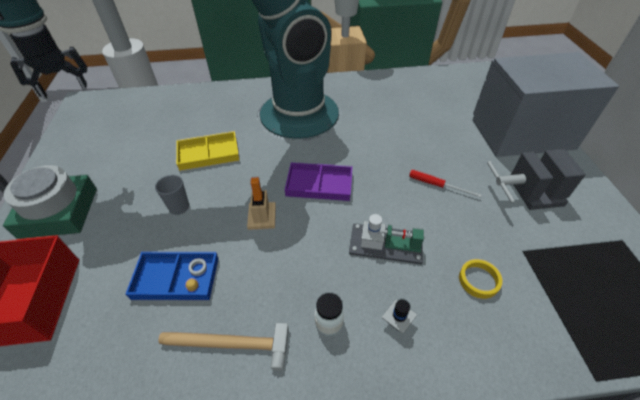

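```bash
cat > h.py <<'E'
from cell import arm
import cv2,numpy as np
from scipy.spatial.transform import Rotation as R
def ray(P,u,v,z):
    M=P["cam_to_world"];d=M[:3,:3]@np.linalg.inv(P["mtx"])@[u,v,1.];o=M[:3,3]
    return o+d*(z-o[2])/d[2]
def proj(P,X):
    M=np.linalg.inv(P["cam_to_world"]);c=M[:3,:3]@np.asarray(X,float)+M[:3,3];q=P["mtx"]@c
    return q[:2]/q[2]
E
python3 - <<'E'
from h import *
P=arm.camera_params("top")
for n,u,v,z in[("fork top",373,202,141),("well",288,172,80),("greenhousing",259,166,62),("jigBL",250,180,12),("jigBR",301,192,12),("jigTL",257,155,12),("jigTR",308,166,12),("trayTL",406,139,28),("trayTR",460,143,28),("trayBR",457,178,28),("trayBL",402,172,28),("jar",327,108,85),("spare",284,109,80),("cup",444,217,90)]:
    print(n,ray(P,u,v,z).round(0))
P=arm.camera_params("wrist");print(P)
s=arm.state();T=R.from_rotvec(s["ee_rot"]).as_matrix();print(T.round(3));print((T.T@P["cam_to_world"][:3,:3]).round(3),T.T@(P["cam_to_world"][:3,3]-s["tool_pos"]))
t=cv2.imread("pics/top.png")
a=cv2.resize(t[140:205,240:320],None,fx=5,fy=5,interpolation=2);b=cv2.resize(t[130:195,395:475],None,fx=5,fy=5,interpolation=2)
t=cv2.imread("pics/scene.png");c=cv2.resize(t[170:235,225:305],None,fx=5,fy=5,interpolation=2);d=cv2.resize(t[205:270,345:425],None,fx=5,fy=5,interpolation=2)
o=np.vstack([np.hstack([a,b]),np.hstack([c,d])])[:,:]
cv2.imwrite("pics/c.png",cv2.resize(o,(738,600)))
E
```

```text
fork top [ 441. -128.  141.]
well [556. 132.  80.]
greenhousing [583. 227.  62.]
jigBL [548. 264.  12.]
jigBR [502.  95.  12.]
jigTL [633. 240.  12.]
jigTR [590.  70.  12.]
trayTL [ 668. -258.   28.]
trayTR [ 648. -436.   28.]
trayBR [ 530. -417.   28.]
trayBL [ 556. -239.   28.]
jar [764.   1.  85.]
spare [767. 142.  80.]
cup [ 395. -351.   90.]
{'mtx': array([[307.15959109,   0.        , 314.88859584],
       [  0.        , 307.15959109, 198.04490109],
       [  0.        ,   0.        ,   1.        ]]), 'cam_to_world': array([[ 2.77828493e-01, -9.11383539e-01, -3.03630322e-01,
         2.52922137e+02],
       [-9.60629254e-01, -2.64132103e-01, -8.61723141e-02,
        -5.77833905e+02],
       [-1.66248692e-03,  3.15617294e-01, -9.48885114e-01,
         3.74029423e+02],
       [ 0.00000000e+00,  0.00000000e+00,  0.00000000e+00,
         1.00000000e+00]])}
[[-0.     0.278 -0.961]
 [ 0.001 -0.961 -0.278]
 [-1.    -0.001  0.   ]]
[[ 0.001 -0.316  0.949]
 [ 1.    -0.    -0.001]
 [ 0.     0.949  0.316]] [-143.3162195     0.54045759  -82.2382591 ]
```

View pics/c.png

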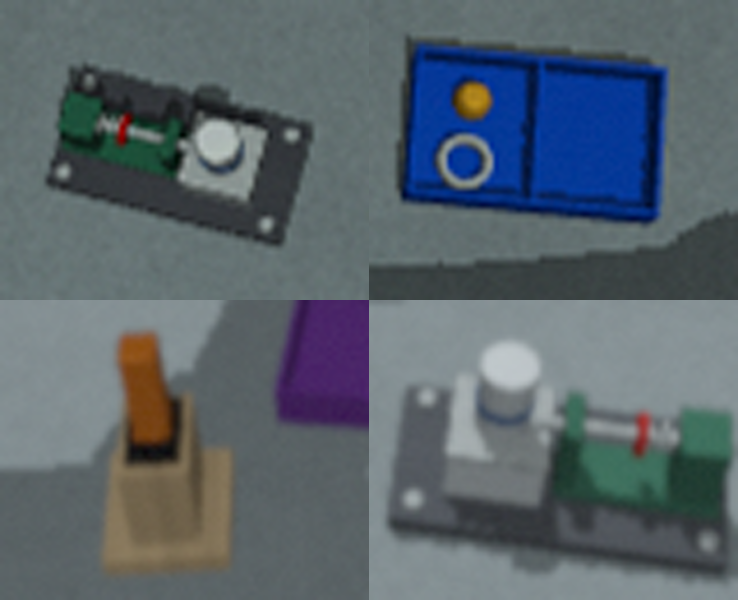

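{"fn": "carry_out", "kwargs": {"deltas": [[[0,0,0],[0.03,0,0]],[[0,0,0],[0.03,0,0]],[[0,0,0],[0.0295,0,0]],[[-0.02,-0.135,-0.076],[0,0,0]],[[-0.02,-0.135,-0.076],[0,0,0]],[[-0.02,-0.135,-0.076],[0,0,0]],[[-0.02,-0.135,-0.076],[0,0,0]],[[-0.02,-0.135,-0.076],[0,0,0]],[[-0.02,-0.135,-0.076],[0,0,0]],[[-0.02,-0.135,-0.076],[0,0,0]],[[-0.02,-0.135,-0.076],[0,0,0]],[[-0.02,-0.135,-0.076],[0,0,0]]]}}

```text
time: 1.1
tool_pos: [345.0, -294.6, 276.4]
ee_rot: [2.221, 0.001, -2.221]
ft_force: [1.9, -0.9, 1.3]
opening: 85.2
```

{"fn": "carry_out", "kwargs": {"deltas": [[[-0.02,-0.135,-0.076],[0,0,0]],[[-0.02,-0.135,-0.076],[0,0,0]],[[-0.02,-0.135,-0.076],[0,0,0]],[[-0.02,-0.135,-0.076],[0,0,0]],[[-0.02,-0.135,-0.076],[0,0,0]],[[0,0,0],[0,0,0]],[[0,0,0],[0,0,0]]]}}

```text
time: 1.68
tool_pos: [440.1, -126.0, 301.3]
ee_rot: [2.219, 0.005, -2.219]
ft_force: [-1.2, -1.1, -0.1]
opening: 85.6
```

Run:
```python
from h import *
s=arm.state();print(s["time"],s["tool_pos"],R.from_rotvec(s["ee_rot"]).as_matrix().round(4))
P=arm.camera_params("wrist");np.save("P1.npy",P,allow_pickle=True)
cv2.imwrite("pics/w1.png",arm.camera("wrist")[:,:,::-1])
```

```text
1.6833 [ 440.10009214 -125.98226764  301.29871463] [[-0.0e+00  4.3e-03 -1.0e+00]
 [ 3.0e-04 -1.0e+00 -4.3e-03]
 [-1.0e+00 -3.0e-04  0.0e+00]]
```

View pics/w1.png

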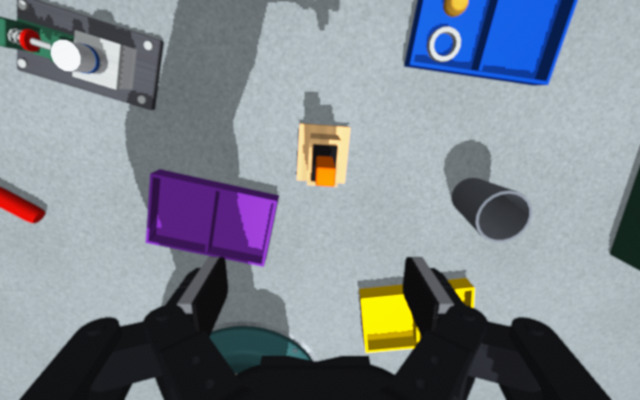

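Run:
```python
from h import *
t=cv2.imread("pics/w1.png")
a=cv2.resize(t[115:195,285:365],None,fx=7,fy=7,interpolation=2)
cv2.imwrite("pics/c2.png",a)
```

```text
(no output)
```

View pics/c2.png

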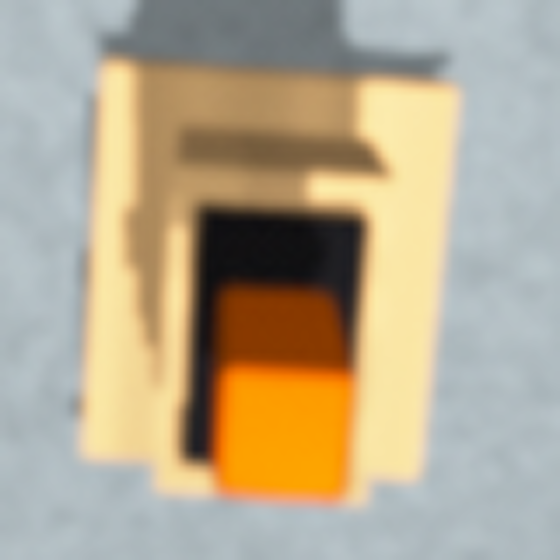

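Run:
```python
from h import *
P=np.load("P1.npy",allow_pickle=True).item()
f=lambda a,b,z:ray(P,a/7+285-.43,b/7+115-.43,z).round(1)
print("top",[f(*q,141) for q in[(218,365),(350,368),(345,500),(213,497)]], f(282,432,141))
print("guard",[f(*q,77) for q in[(200,210),(365,213),(187,462)]])
print("foot",[f(*q,12) for q in[(102,60),(460,85),(423,480),(82,458)]])
for n,u,v,z in[("trayBL",407,66,28),("trayBR",546,83,28),("ring",445,43,12+4),("tubetop",67,55,94)]: print(n,ray(P,u,v,z).round(1))
```

```text
top [array([ 454.7, -126.7,  141. ]), array([ 454.4, -145.7,  141. ]), array([ 434.6, -145.5,  141. ]), array([ 435. , -126.1,  141. ])] [ 444.8 -136.1  141. ]
guard [array([ 467.4, -123.7,   77. ]), array([ 467. , -151.8,   77. ]), array([ 423. , -121.5,   77. ])]
foot [array([ 486.8, -104. ,   12. ]), array([ 482.3, -174.4,   12. ]), array([ 401.7, -170. ,   12. ]), array([406.1, -98.9,  12. ])]
trayBL [ 558.3 -240.5   28. ]
trayBR [ 539.1 -419.    28. ]
ring [ 586.3 -289.    16. ]
tubetop [561.8 132.9  94. ]
```

{"fn": "carry_out", "kwargs": {"deltas": [[[0,0,0],[0.0198,0,0]],[[0.1,0.02,-0.01],[0,0,0]],[[0.14,0.0204,-0.0104],[0,0,0]],[[0.14,0,0],[0,0,0]],[[0.14,0,0],[0,0,0]],[[0.14,0,0],[0,0,0]],[[0.12,0,0],[0,0,0]],[[0.06,0,0],[0,0,0]],[[0.036,0,0],[0,0,0]],[[0,0,0],[0,0,0]],[[0,0,0],[0,0,0]]]}}

```text
time: 2.65
tool_pos: [443.9, -138.7, 82.7]
ee_rot: [-2.19, 0.069, 2.19]
ft_force: [-0.0, 0.3, 0.6]
opening: 85.1
```

{"fn": "carry_out", "kwargs": {"deltas": [[[0,0,0],[0,0,0]],[[0,0,0],[0,0,0]],[[0,0,0],[0,0,0]],[[0,0,0],[0,0,0]],[[0,0,0],[0,0,0]],[[0,0,0],[0,0,0]],[[0,0,0],[0,0,0]],[[0,0,0],[0,0,0]]], "gripper": -1, "newtons": 80}}

```text
time: 3.32
tool_pos: [444.1, -138.1, 82.7]
ee_rot: [-2.191, 0.068, 2.19]
ft_force: [-2.4, 0.9, 9.7]
opening: 18.7
```

Run:
```python
from h import *
s=arm.state();print(s["time"],s["tool_pos"],s["ft_force"],s["opening"],R.from_rotvec(s["ee_rot"]).as_matrix().round(4))
```

```text
3.3167 [ 444.14262716 -138.10053994   82.72959978] [-2.44372936  0.91267402  9.66317754] 18.687797710938938 [[ 3.000e-04 -6.140e-02 -9.981e-01]
 [-2.000e-04 -9.981e-01  6.140e-02]
 [-1.000e+00  2.000e-04 -3.000e-04]]
```

{"fn": "carry_out", "kwargs": {"deltas": [[[-0.02,0,0],[0,0,0]],[[-0.06,0,0],[0,0,0]],[[-0.1,0,0],[0,0,0]],[[-0.12,0,0],[0,0,0]],[[-0.1,0,0],[0,0,0]],[[-0.08,0,0],[0,0,0]],[[-0.04,0,0],[0,0,0]],[[0,0,0],[0.02,0,0]],[[0,0,0],[0.0217,0,0]],[[0,0,0],[0.02,0,0]]]}}

```text
time: 4.15
tool_pos: [443.7, -138.0, 212.0]
ee_rot: [-2.083, 0.271, 2.084]
ft_force: [-0.2, 0.4, -1.6]
opening: 19.3
```

{"fn": "carry_out", "kwargs": {"deltas": [[[0,-0.1,0.006],[0,0,0]],[[0,-0.14,0.006],[0,0,0]],[[0,-0.14,0.006],[0,0,0]],[[0,-0.14,0.006],[0,0,0]],[[0,-0.14,0.006],[0,0,0]],[[0,-0.14,0.006],[0,0,0]],[[0,-0.14,0.006],[0,0,0]],[[0,-0.14,0.006],[0,0,0]],[[0,-0.1,0.006],[0,0,0]],[[0,-0.1,0.006],[0,0,0]],[[0,0,0],[0,0,0]],[[0,0,0],[0,0,0]]]}}

```text
time: 5.15
tool_pos: [509.8, 176.5, 211.5]
ee_rot: [-2.085, 0.265, 2.088]
ft_force: [0.5, -0.8, -2.0]
opening: 19.0
```

Run:
```python
from h import *
s=arm.state();print(s["time"],s["tool_pos"],s["ft_force"],s["opening"],R.from_rotvec(s["ee_rot"]).as_matrix().round(4))
P=arm.camera_params("wrist");np.save("P2.npy",P,allow_pickle=True)
im=arm.camera("wrist")[:,:,::-1];cv2.imwrite("pics/w2.png",im)
cv2.imwrite("pics/w2b.png",cv2.resize(im[:300,120:520],None,fx=2,fy=2,interpolation=2))
```

```text
5.15 [509.80107731 176.50565327 211.49639442] [ 0.49221829 -0.84823373 -2.04823802] 18.988353631274087 [[-1.500e-03 -2.504e-01 -9.681e-01]
 [ 3.000e-04 -9.682e-01  2.504e-01]
 [-1.000e+00  1.000e-04  1.500e-03]]
```

View pics/w2b.png

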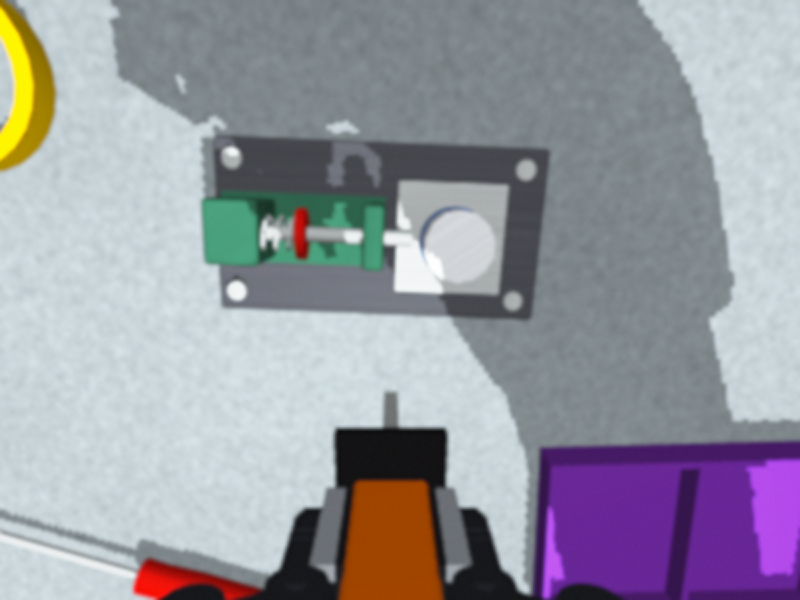

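Run:
```python
from h import *
P=np.load("P2.npy",allow_pickle=True).item()
f=lambda a,b,z:ray(P,a/2+120-.25,b/2-.25,z)[:2].round(1)
for n,q in dict(plate=[(215,137,12),(548,150,12),(531,318,12),(222,306,12)],tube=[(459,246,94)],house=[(204,201,62),(258,199,62),(259,264,62),(206,264,62)],guide=[(366,206,62),(384,206,62),(382,270,62),(364,269,62)],rod=[(330,235,52),(398,239,52)],collar=[(309,232,52)],well=[(397,180,42),(509,184,42),(500,295,42),(394,292,42)]).items():
    p=np.array([f(*x) for x in q]);print(n,p.tolist(),p.mean(0))
```

```text
plate [[638.0, 237.0], [588.9, 71.9], [504.2, 96.3], [554.3, 262.8]] [571.35 167.  ]
tube [[561.8, 134.0]] [561.8 134. ]
house [[606.9, 239.1], [601.5, 215.1], [573.9, 223.8], [580.1, 247.8]] [590.6  231.45]
guide [[586.3, 168.4], [584.3, 160.5], [556.7, 168.7], [559.3, 176.8]] [571.65 168.6 ]
rod [[577.8, 189.0], [567.8, 158.0]] [572.8 173.5]
collar [[581.6, 198.3]] [581.6 198.3]
well [[593.9, 151.7], [578.6, 100.0], [527.3, 114.7], [542.3, 166.5]] [560.525 133.225]
```

{"fn": "carry_out", "kwargs": {"deltas": [[[0,0,0],[0.0111,0,0]],[[0,-0.0321,-0.0823],[0,0,0]],[[0,-0.0321,-0.0823],[0,0,0]],[[0,-0.0321,-0.0823],[0,0,0]],[[0.08,0,0],[0,0,0]],[[0.1,0,0],[0,0,0]],[[0.08,0,0],[0,0,0]],[[0,0,0],[0,0,0]],[[0,0,0],[0,0,0]],[[0,0,0],[0,0,0]]]}}

```text
time: 6.03
tool_pos: [576.9, 180.3, 148.5]
ee_rot: [-2.066, 0.302, 2.064]
ft_force: [-0.2, -0.5, -0.4]
opening: 19.4
```

Run:
```python
from h import *
s=arm.state();T=R.from_rotvec(s["ee_rot"]).as_matrix();print(s["time"],s["tool_pos"],s["ft_force"],s["opening"],T.round(4))
d=s["tool_pos"]-[561.3,133.2,0];print("jig x,y",d@[.959,-.284,0],d@[.284,.959,0])
P=arm.camera_params("wrist");np.save("P3.npy",P,allow_pickle=True)
im=arm.camera("wrist")[:,:,::-1];cv2.imwrite("pics/w3.png",im)
cv2.imwrite("pics/w3b.png",cv2.resize(im[120:320,200:440],None,fx=3,fy=3,interpolation=2))
```

```text
6.0333 [576.85234172 180.32810804 148.54223072] [-0.18751759 -0.52441589 -0.4189406 ] 19.365072133874246 [[ 1.100e-03 -2.870e-01 -9.579e-01]
 [ 2.000e-04 -9.579e-01  2.870e-01]
 [-1.000e+00 -5.000e-04 -9.000e-04]]
jig x,y 1.5303130236189009 49.612720659357144
```

View pics/w3b.png

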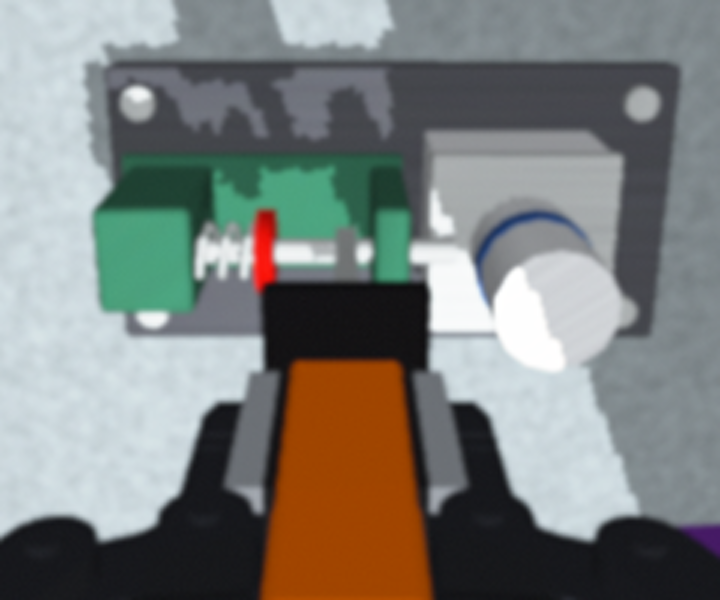

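Run:
```python
from h import *
P=np.load("P3.npy",allow_pickle=True).item()
s=arm.state();T=R.from_rotvec(s["ee_rot"]).as_matrix()
px=lambda X:((proj(P,X)-[200,120]+.33)*3).round(0)
for x in(66.7,34.7):
  for z in(-14.5,):
    print("tine",x,z,[px(s["tool_pos"]+T@[x,y,z]) for y in(-2.5,2.5)])
J=lambda x,y,z:np.array([561.3,133.2,z])+x*np.array([.959,-.284,0])+y*np.array([.284,.959,0])
print("guide y42 top/bot",px(J(15,42,62)),px(J(-15,42,62)),px(J(15,32,62)),"rod",px(J(0,48,52)),px(J(0,60,52)))
for y in(64,66,68,70,72):print("collar",y,px(J(0,y,52)),px(J(0,y,64)),px(J(12,y,52)))
```

```text
tine 66.7 -14.5 [array([335., 227.]), array([356., 227.])]
tine 34.7 -14.5 [array([334., 275.]), array([358., 275.])]
guide y42 top/bot [376. 208.] [375. 314.] [414. 207.] rod [353. 249.] [309. 250.]
collar 64 [295. 250.] [292. 265.] [294. 208.]
collar 66 [288. 250.] [285. 265.] [286. 208.]
collar 68 [280. 250.] [277. 265.] [279. 208.]
collar 70 [273. 250.] [270. 265.] [272. 208.]
collar 72 [266. 250.] [262. 265.] [264. 208.]
```

{"fn": "carry_out", "kwargs": {"deltas": [[[0,-0.0096,0.0068],[0,0,0]],[[0.02,0,0],[0,0,0]],[[0.04,0,0],[0,0,0]],[[0.04,0,0],[0,0,0]],[[0.034,0,0],[0,0,0]],[[0.03,0,0],[0,0,0]],[[0.02,0,0],[0,0,0]],[[0.01,0,0],[0,0,0]],[[0,0,0],[0,0,0]],[[0,0,0],[0,0,0]]]}}

```text
time: 6.92
tool_pos: [575.5, 183.7, 98.9]
ee_rot: [-2.066, 0.302, 2.066]
ft_force: [-0.4, 0.3, -0.9]
opening: 18.9
```

```bash
cat >> h.py <<'E'
def st():
    s=arm.state();d=s["tool_pos"]-[561.3,133.2,0];f=s["ft_force"]
    print(s["time"],"jig",np.round([d@[.959,-.284,0],d@[.284,.959,0],d[2]],2),"F jig",np.round([f@[.959,-.284,0],f@[.284,.959,0],f[2]],2),s["opening"])
E
python3 -c "from h import *;st()"
```

```text
6.9167 jig [-0.74 52.44 98.88] F jig [-0.47  0.12 -0.85] 18.86375968254535
```

{"fn": "carry_out", "kwargs": {"deltas": [[[0,-0.012,0],[0,0,0]],[[0,-0.012,0],[0,0,0]],[[0,-0.008,0],[0,0,0]],[[0,-0.004,0],[0,0,0]],[[0,-0.004,0],[0,0,0]],[[0,0,0],[0,0,0]]]}}

```text
time: 7.42
tool_pos: [578.3, 193.4, 98.9]
ee_rot: [-2.066, 0.301, 2.066]
ft_force: [-0.4, 0.1, -1.2]
opening: 19.5
```

```bash
python3 -c "from h import *;st()"
```

```text
7.4167 jig [-0.83 62.56 98.86] F jig [-0.45 -0.   -1.23] 19.461005310924833
```

{"fn": "carry_out", "kwargs": {"deltas": [[[0,-0.004,0],[0,0,0]],[[0,-0.004,0],[0,0,0]],[[0,-0.004,0],[0,0,0]],[[0,0,0],[0,0,0]]]}}

```text
time: 7.75
tool_pos: [579.1, 196.3, 98.8]
ee_rot: [-2.066, 0.302, 2.066]
ft_force: [0.5, 0.3, -1.6]
opening: 19.3
```

```bash
python3 -c "from h import *;st()"
```

```text
7.75 jig [-0.82 65.54 98.81] F jig [ 0.41  0.39 -1.61] 19.269410915846994
```

{"fn": "carry_out", "kwargs": {"deltas": [[[0,-0.004,0],[0,0,0]],[[0,-0.004,0],[0,0,0]],[[0,0,0],[0,0,0]]]}}

```text
time: 8.0
tool_pos: [579.6, 197.7, 98.7]
ee_rot: [-2.065, 0.303, 2.066]
ft_force: [-0.5, -2.5, -0.3]
opening: 19.2
```

{"fn": "carry_out", "kwargs": {"deltas": [[[0,-0.004,0],[0,0,0]],[[0,-0.004,0],[0,0,0]],[[0,0,0],[0,0,0]]]}}

```text
time: 8.25
tool_pos: [580.2, 199.3, 98.7]
ee_rot: [-2.065, 0.303, 2.066]
ft_force: [-1.3, -4.4, 0.3]
opening: 18.6
```

{"fn": "carry_out", "kwargs": {"deltas": [[[0,-0.004,0],[0,0,0]],[[0,-0.004,0],[0,0,0]],[[0,0,0],[0,0,0]]]}}

```text
time: 8.5
tool_pos: [580.7, 201.0, 98.6]
ee_rot: [-2.065, 0.304, 2.067]
ft_force: [-2.4, -7.1, 0.5]
opening: 19.3
```

{"fn": "carry_out", "kwargs": {"deltas": [[[0,-0.004,0],[0,0,0]],[[0,0,0],[0,0,0]]]}}

```text
time: 8.67
tool_pos: [580.9, 201.8, 98.6]
ee_rot: [-2.065, 0.304, 2.067]
ft_force: [-2.5, -7.0, -0.0]
opening: 19.1
```

{"fn": "carry_out", "kwargs": {"deltas": [[[0,-0.004,0],[0,0,0]],[[0,0,0],[0,0,0]]]}}

```text
time: 8.83
tool_pos: [581.2, 202.7, 98.6]
ee_rot: [-2.065, 0.304, 2.067]
ft_force: [-2.7, -7.6, 1.0]
opening: 19.1
```

{"fn": "carry_out", "kwargs": {"deltas": [[[0,-0.004,0],[0,0,0]],[[0,0,0],[0,0,0]]]}}

```text
time: 9.0
tool_pos: [581.5, 203.5, 98.6]
ee_rot: [-2.065, 0.305, 2.067]
ft_force: [-3.3, -8.5, 0.9]
opening: 18.9
```

```bash
python3 -c "from h import *;st()"
```

```text
9.0 jig [-0.63 73.18 98.59] F jig [-0.72 -9.12  0.88] 18.907360154507604
```

{"fn": "carry_out", "kwargs": {"deltas": [[[0,-0.004,0],[0,0,0]],[[0,0,0],[0,0,0]]]}}

```text
time: 9.17
tool_pos: [581.7, 204.4, 98.6]
ee_rot: [-2.065, 0.305, 2.067]
ft_force: [-2.4, -8.3, 1.6]
opening: 19.5
```

{"fn": "carry_out", "kwargs": {"deltas": [[[0,-0.003,0],[0,0,0]],[[0,0,0],[0,0,0]]]}}

```text
time: 9.33
tool_pos: [581.9, 205.0, 98.5]
ee_rot: [-2.065, 0.305, 2.067]
ft_force: [-3.3, -7.7, 1.5]
opening: 19.1
```

Run:
```python
from h import *
st()
im=arm.camera("wrist")[:,:,::-1]
cv2.imwrite("pics/w4.png",cv2.resize(im[120:320,200:440],None,fx=3,fy=3,interpolation=2))
```

```text
9.3333 jig [-0.63 74.72 98.54] F jig [-1.   -8.38  1.45] 19.05167797740932
```

View pics/w4.png

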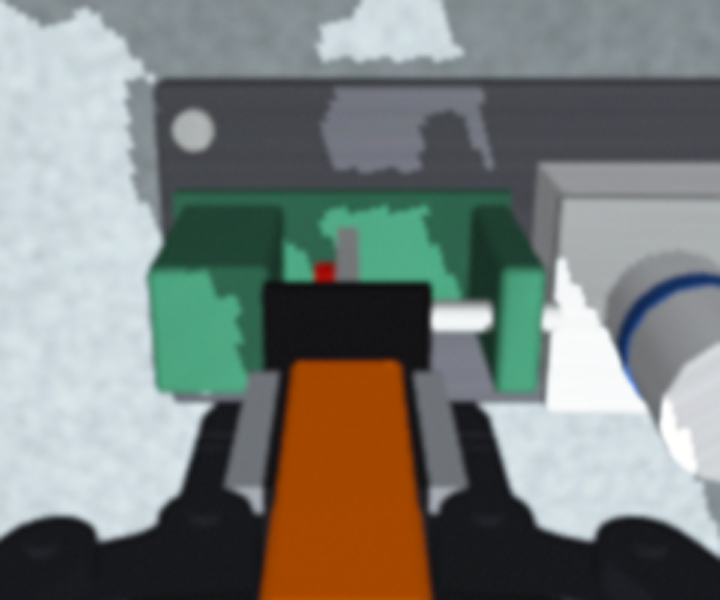

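{"fn": "carry_out", "kwargs": {"deltas": [[[0,-0.003,0],[0,0,0]],[[0,0,0],[0,0,0]]]}}

```text
time: 9.55
tool_pos: [582.1, 205.7, 98.5]
ee_rot: [-2.065, 0.305, 2.067]
ft_force: [-2.9, -8.5, 0.8]
opening: 19.2
```

{"fn": "carry_out", "kwargs": {"deltas": [[[0,-0.003,0],[0,0,0]],[[0,0,0],[0,0,0]]]}}

```text
time: 9.72
tool_pos: [582.3, 206.3, 98.5]
ee_rot: [-2.065, 0.305, 2.067]
ft_force: [-2.7, -8.6, 1.5]
opening: 19.3
```

```bash
python3 -c "from h import *;st()"
```

```text
9.7167 jig [-0.63 76.1  98.51] F jig [-0.2  -9.01  1.53] 19.309462481847206
```

{"fn": "carry_out", "kwargs": {"deltas": [[[0,-0.002,0],[0,0,0]],[[0,0,0],[0,0,0]]]}}

```text
time: 9.88
tool_pos: [582.4, 206.6, 98.5]
ee_rot: [-2.065, 0.306, 2.067]
ft_force: [-3.8, -9.7, 2.5]
opening: 19.2
```

{"fn": "carry_out", "kwargs": {"deltas": [[[0,-0.002,0],[0,0,0]],[[0,0,0],[0,0,0]]]}}

```text
time: 10.05
tool_pos: [582.5, 206.7, 98.4]
ee_rot: [-2.065, 0.307, 2.068]
ft_force: [-5.1, -12.0, 3.1]
opening: 19.1
```

{"fn": "carry_out", "kwargs": {"deltas": [[[0,0,0],[0,0,0]],[[0,0,0],[0,0,0]],[[0,0,0],[0,0,0]],[[0,0,0],[0,0,0]],[[0,0,0],[0,0,0]],[[0,0,0],[0,0,0]]]}}

```text
time: 10.55
tool_pos: [582.5, 206.7, 98.4]
ee_rot: [-2.065, 0.307, 2.068]
ft_force: [-4.6, -11.0, 3.5]
opening: 19.3
```

Run:
```python
from h import *
st()
im=arm.camera("wrist")[:,:,::-1];sc=arm.camera("scene")[:,:,::-1]
a=cv2.resize(im[120:320,280:480],None,fx=2,fy=2,interpolation=2);b=cv2.resize(sc[205:265,350:410],(400,400),interpolation=2)
cv2.imwrite("pics/w5.png",np.hstack([a,b]))
```

```text
10.55 jig [-0.54 76.46 98.44] F jig [ -1.32 -11.85   3.47] 19.262509621094342
```

View pics/w5.png

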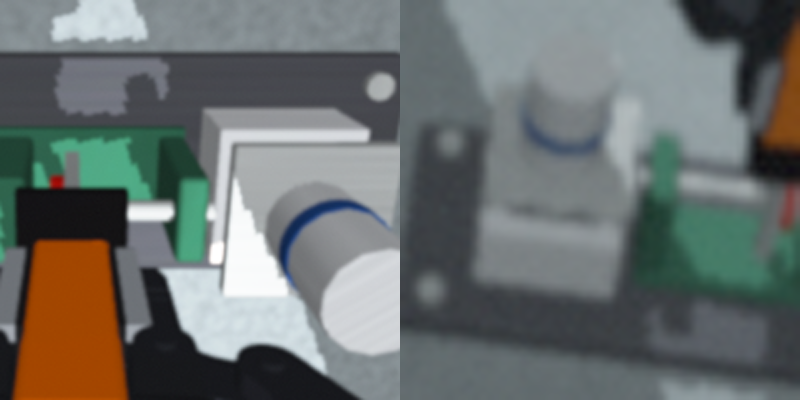

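{"fn": "carry_out", "kwargs": {"deltas": [[[0,0,0],[0,0,0]],[[0,0,0],[0,0,0]],[[0,0,0],[0,0,0]],[[0,0,0],[0,0,0]],[[0,0,0],[0,0,0]],[[0,0,0],[0,0,0]],[[0,0,0],[0,0,0]],[[0,0,0],[0,0,0]],[[0,0,0],[0,0,0]],[[0,0,0],[0,0,0]]]}}

```text
time: 11.48
tool_pos: [582.5, 206.7, 98.4]
ee_rot: [-2.065, 0.307, 2.068]
ft_force: [-4.4, -12.6, 3.1]
opening: 19.4
```

Run:
```python
from h import *
st();im=arm.camera("wrist")[:,:,::-1];cv2.imwrite("pics/w6.png",im)
a=cv2.imread("pics/w5.png")[:,:400]
b=cv2.resize(im[120:320,280:480],None,fx=2,fy=2,interpolation=2)
d=cv2.absdiff(a,b);print("diff in flange region",d[100:360,200:400].mean(),d[100:360,200:400].max())
```

```text
11.4833 jig [-0.57 76.49 98.42] F jig [ -0.65 -13.29   3.08] 19.37672259076178
diff in flange region 0.7645320512820513 28
```

{"fn": "carry_out", "kwargs": {"deltas": [[[0,0.006,0],[0,0,0]],[[0,0.01,0],[0,0,0]],[[0,0.01,0],[0,0,0]],[[0,0.01,0],[0,0,0]],[[0,0.012,0],[0,0,0]],[[0,0.012,0],[0,0,0]],[[0,0.012,0],[0,0,0]],[[0,0.012,0],[0,0,0]],[[0,0,0],[0,0,0]],[[0,0,0],[0,0,0]]]}}

```text
time: 12.37
tool_pos: [576.9, 188.6, 98.9]
ee_rot: [-2.065, 0.302, 2.065]
ft_force: [-0.1, -0.1, -1.8]
opening: 19.0
```

```bash
python3 -c "from h import *;st()"
```

```text
12.3667 jig [-0.73 57.57 98.87] F jig [-0.1  -0.09 -1.75] 18.991972103222135
```

{"fn": "carry_out", "kwargs": {"deltas": [[[-0.02,0,0],[0,0,0]],[[-0.06,0,0],[0,0,0]],[[-0.1,0,0],[0,0,0]],[[-0.12,0,0],[0,0,0]],[[-0.1,0,0],[0,0,0]],[[-0.052,0,0],[0,0,0]],[[0,0.07,0.007],[0,0,0]],[[0,0.13,0.013],[0,0,0]],[[0,0.14,0.014],[0,0,0]],[[0,0.14,0.014],[0,0,0]],[[0,0.14,0.014],[0,0,0]],[[0,0.14,0.014],[0,0,0]]]}}

```text
time: 13.37
tool_pos: [503.3, 10.7, 211.6]
ee_rot: [-2.065, 0.302, 2.066]
ft_force: [1.2, 0.7, -1.3]
opening: 19.4
```

{"fn": "carry_out", "kwargs": {"deltas": [[[0,0.14,0.014],[0,0,0]],[[0,0.14,0.014],[0,0,0]],[[0,0.14,0.014],[0,0,0]],[[0,0.14,0.014],[0,0,0]],[[0,0.08,0.003],[0,0,0]],[[0,0,0],[-0.0366,0,0]],[[0,0,0],[-0.0365,0,0]],[[0,0,0],[0,0,0]],[[0,0,0],[0,0,0]],[[0,0,0],[0,0,0]]]}}

```text
time: 14.2
tool_pos: [444.4, -136.9, 211.7]
ee_rot: [-2.188, 0.07, 2.189]
ft_force: [-0.5, -0.3, -1.4]
opening: 18.7
```

Run:
```python
from h import *
s=arm.state();T=R.from_rotvec(s["ee_rot"]).as_matrix();print(s["time"],s["tool_pos"],T.round(4))
print("to go tool axes/250",(T.T@(np.array([444.2,-137.2,s["tool_pos"][2]])-s["tool_pos"])/250).round(4))
im=arm.camera("wrist")[:,:,::-1];P=arm.camera_params("wrist");np.save("P7.npy",P,allow_pickle=True);cv2.imwrite("pics/w7f.png",im)
px=lambda X:((proj(P,X)-[220,130]+.25)*4).round(0)
for x in(66.7,34.7):print("tine",x,[px(s["tool_pos"]+T@[x,y,-14.5]) for y in(-2.5,2.5)])
H=lambda x,y,z:np.array([444.4,-136.5,z])+x*np.array([.998,-.06,0])+y*np.array([.06,.998,0])
print("slot far corners",px(H(18,7,72)),px(H(18,-7,72)),"sleeve",px(H(29,19,72)),px(H(29,-19,72)))
cv2.imwrite("pics/w7.png",cv2.resize(im[130:280,220:420],None,fx=4,fy=4,interpolation=2))
```

```text
14.2 [ 444.40984753 -136.87148572  211.67455054] [[-2.000e-04 -6.410e-02 -9.979e-01]
 [ 2.000e-04 -9.979e-01  6.410e-02]
 [-1.000e+00 -2.000e-04  2.000e-04]]
to go tool axes/250 [-0.      0.0014  0.0008]
tine 66.7 [array([367., 263.]), array([395., 263.])]
tine 34.7 [array([365., 326.]), array([397., 326.])]
slot far corners [349. 153.] [409. 153.] sleeve [297. 107.] [461. 106.]
```

View pics/w7.png

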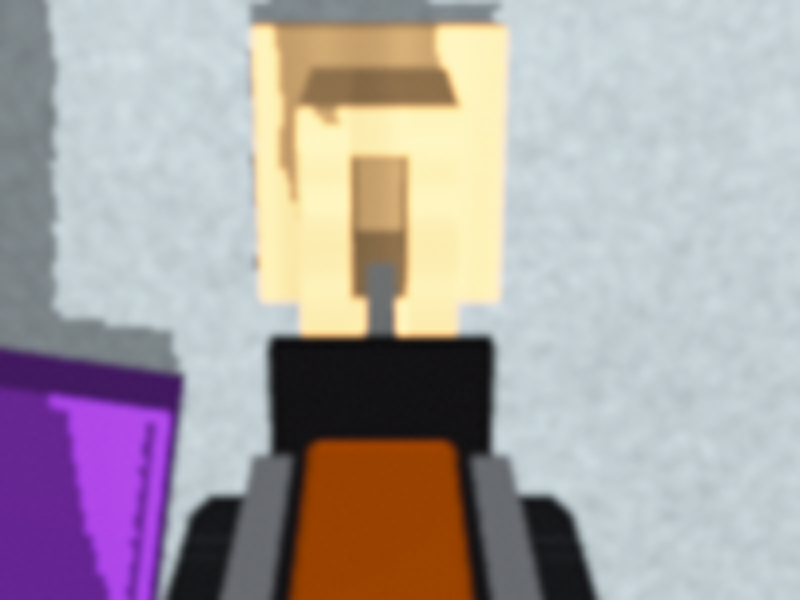

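{"fn": "carry_out", "kwargs": {"deltas": [[[0.05,0,0.002],[0,0,0]],[[0.08,0,0],[0,0,0]],[[0.08,0,0],[0,0,0]],[[0.06,0,0],[0,0,0]],[[0.06,0,0],[0,0,0]],[[0.06,0,0],[0,0,0]],[[0.05,0,0],[0,0,0]],[[0.03,0,0],[0,0,0]],[[0.02,0,0],[0,0,0]],[[0.01,0,0],[0,0,0]],[[0,0,0],[0,0,0]],[[0,0,0],[0,0,0]]]}}

```text
time: 15.25
tool_pos: [444.2, -137.1, 87.2]
ee_rot: [-2.191, 0.067, 2.19]
ft_force: [-0.5, -0.5, -1.3]
opening: 19.0
```

{"fn": "carry_out", "kwargs": {"deltas": [[[0.006,0,0],[0,0,0]],[[0.006,0,0],[0,0,0]],[[0.004,0,0],[0,0,0]],[[0,0,0],[0,0,0]]]}}

```text
time: 15.58
tool_pos: [444.0, -137.1, 82.8]
ee_rot: [-2.191, 0.067, 2.19]
ft_force: [-0.3, -0.1, -1.8]
opening: 18.9
```

{"fn": "carry_out", "kwargs": {"deltas": [[[0.004,0,0],[0,0,0]],[[0.002,0,0],[0,0,0]],[[0,0,0],[0,0,0]]]}}

```text
time: 15.83
tool_pos: [444.0, -137.2, 82.7]
ee_rot: [-2.191, 0.067, 2.191]
ft_force: [-14.2, 3.9, 39.9]
opening: 19.0
```

{"fn": "carry_out", "kwargs": {"deltas": [[[-0.005,0,0],[0,0,0]],[[0,0,0],[0,0,0]]]}}

```text
time: 16.0
tool_pos: [444.1, -137.1, 82.9]
ee_rot: [-2.191, 0.067, 2.19]
ft_force: [0.5, -0.5, -1.2]
opening: 19.3
```

{"fn": "carry_out", "kwargs": {"deltas": [[[0,0,0],[0,0,0]],[[0,0,0],[0,0,0]],[[0,0,0],[0,0,0]],[[0,0,0],[0,0,0]],[[0,0,0],[0,0,0]],[[0,0,0],[0,0,0]],[[0,0,0],[0,0,0]],[[0,0,0],[0,0,0]]], "gripper": 1}}

```text
time: 16.67
tool_pos: [443.9, -137.1, 82.5]
ee_rot: [-2.19, 0.066, 2.191]
ft_force: [-0.6, -0.6, -0.3]
opening: 85.4
```

{"fn": "carry_out", "kwargs": {"deltas": [[[-0.06,0,0],[0,0,0]],[[-0.12,0,0],[0,0,0]],[[-0.14,0,0],[0,0,0]],[[-0.14,0,0],[0,0,0]],[[-0.14,0,0],[0,0,0]],[[-0.1,0,0],[0,0,0]],[[0,0,0],[0.0365,0,0]],[[0,0,0],[0.0365,0,0]],[[0,0,0],[0,0,0]]]}}

```text
time: 17.42
tool_pos: [443.9, -137.2, 257.9]
ee_rot: [-2.063, 0.308, 2.062]
ft_force: [-0.2, -0.7, -1.0]
opening: 85.6
```

Run:
```python
from h import *
st();s=arm.state();T=R.from_rotvec(s["ee_rot"]).as_matrix()
P=arm.camera_params("wrist");im=arm.camera("wrist")[:,:,::-1];cv2.imwrite("pics/w8.png",im);sc=arm.camera("scene")[:,:,::-1];cv2.imwrite("pics/s8.png",sc)
# orange handle top centre
b=im.astype(int);m=((b[:,:,2]>200)&(b[:,:,1]>120)&(b[:,:,1]<190)&(b[:,:,0]<40)).astype(np.uint8)
n,l,t,c=cv2.connectedComponentsWithStats(m)
for i in range(1,n):
    if t[i,4]>80:print("orange",t[i],c[i],ray(P,*c[i],141))
J=np.array([561.3,133.2,260]);Tj=None
print("pos",s["tool_pos"],"delta to coupling (tool/250)",(T.T@(J+[.35,1.1,0]-s["tool_pos"])/250).round(4))
cs=lambda I,x,y,w,h,k:cv2.resize(I[y:y+h,x:x+w],(400,400),interpolation=2)
cv2.imwrite("pics/w8c.png",np.hstack([cs(im,275,110,100,100,4),cs(sc,350,205,70,70,4)]))
```

```text
17.4167 jig [ -35.8  -292.65  257.91] F jig [-0.01 -0.75 -0.98] 85.6190444498277
orange [304 182  23  22 376] [315.12765957 192.76329787] [ 444.66138899 -137.30254721  141.        ]
orange [488 300  40  19 161] [507.36645963 309.80124224] [ 268.58785855 -287.62855675  141.        ]
pos [ 443.89696878 -137.19828357  257.91319487] delta to coupling (tool/250) [-0.0085 -1.1762 -0.1335]
```

View pics/w8c.png

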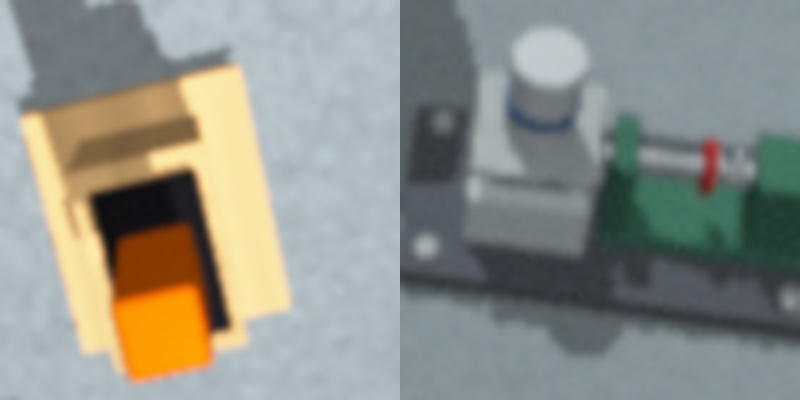

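{"fn": "carry_out", "kwargs": {"deltas": [[[0,0,0],[0.0385,0,0]],[[0,0,0],[0.0385,0,0]],[[0,0,0],[0.0385,0,0]],[[0,0,0],[0.0385,0,0]],[[0,0,0],[0.0385,0,0]],[[0,0,0],[0.0385,0,0]],[[0,0,0],[0.0385,0,0]],[[0,0,0],[0.0385,0,0]],[[0,0,0],[0.0385,0,0]],[[0,0,0],[0.0385,0,0]],[[0,0,0],[0.0385,0,0]],[[0,0,0],[0.0385,0,0]]]}}

```text
time: 18.52
tool_pos: [442.8, -138.4, 253.6]
ee_rot: [-1.289, 1.159, 1.302]
ft_force: [-0.9, 0.0, -0.0]
opening: 85.4
```

{"fn": "carry_out", "kwargs": {"deltas": [[[0,0,0],[0.0365,0,0]],[[0,-0.018,0.1],[0,0,0]],[[0,-0.018,0.14],[0,0,0]],[[0,-0.018,0.14],[0,0,0]],[[0,-0.018,0.14],[0,0,0]],[[0,-0.018,0.14],[0,0,0]],[[0,-0.018,0.14],[0,0,0]],[[0,-0.018,0.14],[0,0,0]],[[0,-0.018,0.14],[0,0,0]],[[0,0,0.094],[0,0,0]],[[0,0,0],[0,0,0]],[[0,0,0],[0,0,0]]]}}

```text
time: 19.52
tool_pos: [446.0, -52.7, 243.7]
ee_rot: [-1.26, 1.184, 1.309]
ft_force: [0.4, -0.3, 0.2]
opening: 84.9
```

Run:
```python
from h import *
st();s=arm.state();T=R.from_rotvec(s["ee_rot"]).as_matrix();print(T.round(3),s["joint_pos"].round(2))
print("yaw err deg (tool y vs -xjig)",np.degrees(np.arctan2(T[1,1],T[0,1])-np.arctan2(.284,-.959)))
P=arm.camera_params("wrist");np.save("P9.npy",P,allow_pickle=True);im=arm.camera("wrist")[:,:,::-1];cv2.imwrite("pics/w9.png",im)
J=lambda x,y,z:np.array([561.3,133.2,z])+x*np.array([.959,-.284,0])+y*np.array([.284,.959,0])
for X in[(0,.8,110),(0,.8,94)]:print(X,proj(P,J(*X)))
c0=proj(P,J(0,.8,110)).astype(int);x0,y0=max(c0[0]-60,0),max(c0[1]-60,0)
np.save("crop.npy",[x0,y0]);print(x0,y0)
g=cv2.resize(im[y0:y0+120,x0:x0+160],None,fx=5,fy=5,interpolation=2)
cv2.imwrite("pics/w9c.png",g)
```

```text
19.5167 jig [ -57.78 -211.02  243.69] F jig [ 0.47 -0.16  0.16] 84.89278581613459
[[-0.036 -0.995 -0.097]
 [ 0.003 -0.097  0.995]
 [-0.999  0.035  0.006]] [-0.9   0.17  1.06  2.02 -0.16  1.08 -2.81]
yaw err deg (tool y vs -xjig) -337.9183471887489
(0, 0.8, 110) [191.59807211 338.5667818 ]
(0, 0.8, 94) [196.3666678  328.12134209]
131 278
```

View pics/w9c.png

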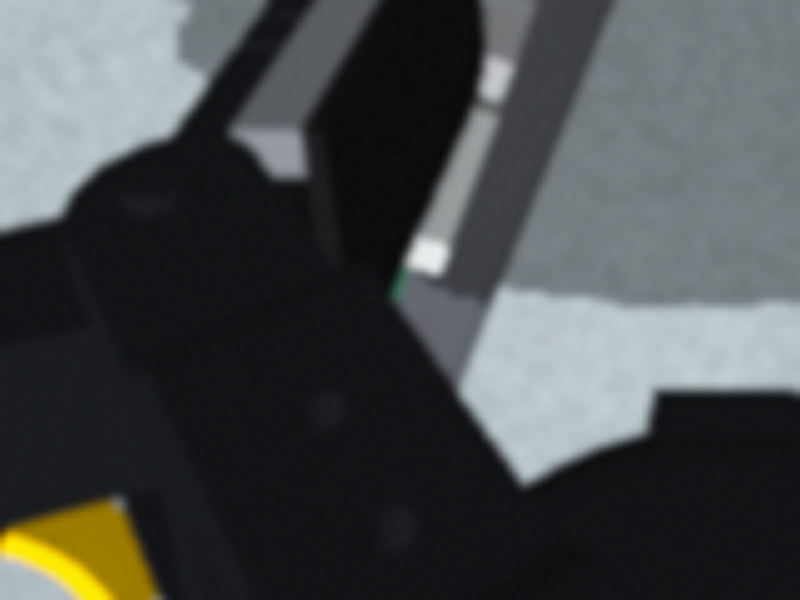

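{"fn": "carry_out", "kwargs": {"deltas": [[[0,0,0],[-0.02,0,0]],[[0,0,0],[-0.0385,0,0]],[[0,0,0],[-0.0385,0,0]],[[0,0,0],[-0.0385,0,0]],[[0,0,0],[-0.0385,0,0]],[[0,0,0],[-0.0385,0,0]],[[0,0,0],[-0.0385,0,0]],[[0,0,0],[-0.0385,0,0]],[[0,0,0],[-0.0385,0,0]],[[0,0,0],[-0.0385,0,0]],[[0,0,0],[-0.0385,0,0]],[[0,0,0],[-0.0385,0,0]]]}}

```text
time: 20.57
tool_pos: [445.8, -55.6, 244.1]
ee_rot: [-2.14, 0.086, 2.216]
ft_force: [0.9, -0.7, -0.2]
opening: 85.3
```

```bash
cat >> h.py <<'E'
xj=np.array([.958,-.287,0]);yj=np.array([.287,.958,0])
def goal(pos,ty):
    """to go from now to TCP pos, tool x down, tool y along ty: shift (now axes)/250, turn/pi, shift in goal axes"""
    s=arm.state();T=R.from_rotvec(s["ee_rot"]).as_matrix();ty=ty/np.linalg.norm(ty);G=np.column_stack([[0,0,-1],ty,np.cross([0,0,-1],ty)])
    d=np.array(pos)-s["tool_pos"]
    print("now",s["time"],s["tool_pos"].round(1),"q",s["joint_pos"].round(2),"shift",(T.T@d/250).round(4),"turn",(R.from_matrix(T.T@G).as_rotvec()/np.pi).round(4),"goal-axes shift",(G.T@d/250).round(4))
E
python3 -c "
from h import *
goal([561.6,134,258],xj);goal([561.6,134,258],-yj)"
```

```text
now 20.5667 [445.8 -55.6 244.1] q [-0.72  0.13  0.85  2.01 -0.11  1.08 -1.47] shift [-0.068  -0.7936 -0.3977] turn [-0.4333  0.0089  0.0079] goal-axes shift [-0.0555  0.226  -0.8593]
now 20.5667 [445.8 -55.6 244.1] q [-0.72  0.13  0.85  2.01 -0.11  1.08 -1.47] shift [-0.068  -0.7936 -0.3977] turn [ 0.0667  0.011  -0.0006] goal-axes shift [-0.0555 -0.8593 -0.226 ]
```

{"fn": "carry_out", "kwargs": {"deltas": [[[0,0,0],[-0.039,0.0009,0.0007]],[[0,0,0],[-0.039,0.0009,0.0007]],[[0,0,0],[-0.039,0.0009,0.0007]],[[0,0,0],[-0.039,0.0009,0.0007]],[[0,0,0],[-0.039,0.0009,0.0007]],[[0,0,0],[-0.039,0.0009,0.0007]],[[0,0,0],[-0.039,0.0009,0.0007]],[[0,0,0],[-0.039,0.0009,0.0007]],[[0,0,0],[-0.039,0.0009,0.0007]],[[0,0,0],[-0.039,0.0009,0.0007]],[[0,0,0],[-0.039,0,0]],[[0,0,0],[0,0,0]]]}}

```text
time: 21.57
tool_pos: [445.8, -55.5, 244.2]
ee_rot: [1.429, 1.05, -1.43]
ft_force: [0.7, -0.7, -0.1]
opening: 85.1
```

```bash
python3 -c "
from h import *
goal([561.6,134,200],xj)"
```

```text
now 21.5667 [445.8 -55.5 244.2] q [-0.62  0.09  0.72  2.03 -0.07  1.04 -0.17] shift [ 0.1764  0.2151 -0.862 ] turn [-0.0041  0.0001  0.0002] goal-axes shift [ 0.1769  0.2261 -0.8591]
```

{"fn": "carry_out", "kwargs": {"deltas": [[[0,0,0],[-0.0041,0,0]],[[0.02,0.0283,-0.1],[0,0,0]],[[0.02,0.0283,-0.11],[0,0,0]],[[0.02,0.0283,-0.11],[0,0,0]],[[0.02,0.0283,-0.11],[0,0,0]],[[0.02,0.0283,-0.11],[0,0,0]],[[0.02,0.0283,-0.11],[0,0,0]],[[0.02,0.0283,-0.11],[0,0,0]],[[0.02,0.028,-0.099],[0,0,0]],[[0,0,0],[0,0,0]],[[0,0,0],[0,0,0]]]}}

```text
time: 22.48
tool_pos: [562.9, 135.3, 202.9]
ee_rot: [1.423, 1.053, -1.428]
ft_force: [-0.5, -0.1, 0.1]
opening: 85.1
```

Run:
```python
from h import *
goal([561.6,134,130],xj)
P=arm.camera_params("wrist");im=arm.camera("wrist")[:,:,::-1];cv2.imwrite("pics/w10.png",im)
J=lambda x,y,z:np.array([561.3,133.2,z])+x*xj+y*yj
# model-to-image check by blue band / tube-top circle: project predicted and find the circle near it
a=np.linspace(0,6.28,48,endpoint=False)
g=cv2.GaussianBlur(cv2.cvtColor(im,cv2.COLOR_BGR2GRAY),(0,0),1).astype(float)
gx,gy=cv2.Sobel(g,6,1,0),cv2.Sobel(g,6,0,1);G=np.hypot(gx,gy)
best=[]
for zt in(94,100,106,108,110,112,114):
  for x in np.arange(-5,5.1,.5):
    for y in np.arange(-5,6.1,.5):
      p=np.array([proj(P,J(x+15*np.cos(t),y+15*np.sin(t),zt)) for t in a])
      ok=(p[:,0]>1)&(p[:,0]<638)&(p[:,1]>1)&(p[:,1]<398)
      q=p[ok].round().astype(int);best.append((G[q[:,1],q[:,0]].mean(),zt,x,y,ok.sum()))
best.sort(reverse=True);print(best[:8]);print(proj(P,J(0,.8,110)))
```

```text
now 22.4833 [562.9 135.3 202.9] q [-0.74  0.41  0.58  1.77 -0.26  1.03 -0.36] shift [ 0.2918 -0.003   0.0059] turn [-0.0024  0.0006  0.0007] goal-axes shift [ 0.2918 -0.0036  0.0064]
[(np.float64(146.60056319864762), 110, np.float64(0.0), np.float64(0.0), np.int64(48)), (np.float64(145.60034122651294), 110, np.float64(-0.5), np.float64(0.0), np.int64(48)), (np.float64(145.03784977968238), 106, np.float64(-0.5), np.float64(-1.5), np.int64(48)), (np.float64(144.58710658001525), 108, np.float64(0.0), np.float64(-0.5), np.int64(48)), (np.float64(143.687916020407), 112, np.float64(0.0), np.float64(0.5), np.int64(48)), (np.float64(143.37521598039578), 106, np.float64(0.0), np.float64(-1.5), np.int64(48)), (np.float64(142.93889954316649), 110, np.float64(0.5), np.float64(0.0), np.int64(48)), (np.float64(142.29392148246893), 108, np.float64(0.0), np.float64(0.0), np.int64(48))]
[312.54447023 203.10829056]
```

{"fn": "carry_out", "kwargs": {"deltas": [[[0,-0.0037,0.0088],[-0.0024,0.0006,0.0007]],[[0.05,0,0],[0,0,0]],[[0.1,0,0],[0,0,0]],[[0.11,0,0],[0,0,0]],[[0.1,0,0],[0,0,0]],[[0.08,0,0],[0,0,0]],[[0.05,0,0],[0,0,0]],[[0.02,0,0],[0,0,0]],[[0,0,0],[0,0,0]],[[0,0,0],[0,0,0]]]}}

```text
time: 23.37
tool_pos: [561.7, 133.1, 77.1]
ee_rot: [1.421, 1.058, -1.417]
ft_force: [0.1, -0.0, 0.3]
opening: 85.5
```

```bash
python3 -c "
from h import *
st();goal([561.3,133.4,73],xj)"
```

```text
23.3667 jig [ 4.400e-01 -1.000e-02  7.707e+01] F jig [ 0.06 -0.01  0.31] 85.54276881443312
now 23.3667 [561.7 133.1  77.1] q [-0.67  0.57  0.5   1.87 -0.38  0.79 -0.26] shift [ 0.0163 -0.002  -0.0008] turn [ 0.0006 -0.0005 -0.0005] goal-axes shift [ 0.0163 -0.002  -0.0008]
```

{"fn": "carry_out", "kwargs": {"deltas": [[[0.012,-0.002,0],[0,0,0]],[[0,0,0],[0,0,0]],[[0,0,0],[0,0,0]]]}}

```text
time: 23.62
tool_pos: [561.0, 133.6, 73.8]
ee_rot: [1.421, 1.058, -1.417]
ft_force: [0.6, 0.4, 0.0]
opening: 85.2
```

{"fn": "carry_out", "kwargs": {"deltas": [[[0,0,0],[0,0,0]],[[0,0,0],[0,0,0]],[[0,0,0],[0,0,0]],[[0,0,0],[0,0,0]],[[0,0,0],[0,0,0]],[[0,0,0],[0,0,0]],[[0,0,0],[0,0,0]]], "gripper": -1, "newtons": 30}}

```text
time: 24.2
tool_pos: [560.8, 133.5, 73.3]
ee_rot: [1.42, 1.059, -1.417]
ft_force: [-1.1, 0.6, 1.7]
opening: 29.4
```

```bash
python3 -c "
from h import *
st()"
```

```text
24.2 jig [-0.57  0.09 73.27] F jig [-1.21  0.31  1.7 ] 29.375925202220248
```

{"fn": "carry_out", "kwargs": {"deltas": [[[0,0,0],[0,0,0]],[[-0.008,0,0],[0,0,0]],[[-0.012,0,0],[0,0,0]],[[-0.016,0,0],[0,0,0]],[[-0.02,0,0],[0,0,0]],[[-0.024,0,0],[0,0,0]],[[0,0,0],[0,0,0]]], "newtons": 45}}

```text
time: 24.78
tool_pos: [561.4, 133.5, 94.6]
ee_rot: [1.421, 1.058, -1.416]
ft_force: [0.6, 0.3, -1.6]
opening: 29.0
```

{"fn": "carry_out", "kwargs": {"deltas": [[[-0.03,0,0],[0,0,0]],[[-0.08,0,0],[0,0,0]],[[-0.12,0,0],[0,0,0]],[[-0.12,0,0],[0,0,0]],[[-0.08,0,0],[0,0,0]],[[0,0,0],[0,0,0]]]}}

```text
time: 25.28
tool_pos: [562.4, 133.5, 205.2]
ee_rot: [1.425, 1.057, -1.412]
ft_force: [0.4, 0.5, -1.7]
opening: 29.0
```

Run:
```python
from h import *
st()
# tray corners: P1 (558.3,-240.5),(539.1,-419.0); top view corners; yaw
import math
y=np.array([19.2,178.5]);y/=np.linalg.norm(y);print("tray yaw",-math.atan2(y[0],y[1]))
m=((lambda h:((h[:,:,0]>100)&(h[:,:,0]<125)&(h[:,:,1]>150)&(h[:,:,2]>60)))(cv2.cvtColor(cv2.imread("pics/w1.png"),cv2.COLOR_BGR2HSV))).astype(np.uint8)
t=cv2.imread("pics/top.png");m=((lambda h:((h[:,:,0]>100)&(h[:,:,0]<125)&(h[:,:,1]>170)&(h[:,:,2]>60)))(cv2.cvtColor(t,cv2.COLOR_BGR2HSV))).astype(np.uint8)
m=cv2.morphologyEx(m,3,np.ones((9,9)))
n,l,s,c=cv2.connectedComponentsWithStats(m);P=arm.camera_params("top")
for i in range(1,n):
    if s[i,4]>300:
        r=cv2.minAreaRect(np.argwhere(l==i)[:,::-1].astype(np.float32));print(r,ray(P,*r[0],20),[ray(P,*q,28)[:2].round(0) for q in cv2.boxPoints(r)])
ct=np.array([600,-338.]);ty=np.array([.128,.992,0])
goal([595,-381,200],np.array([.992,-.128,0]))
```

```text
25.2833 jig [  0.94   0.59 205.23] F jig [ 0.25  0.62 -1.67] 29.00079058809013
tray yaw -0.10715105358892936
((430.63531494140625, 158.51229858398438), (55.679481506347656, 33.86037063598633), 5.19442892074585) [ 600.51327791 -337.27865968   20.        ] [array([ 553., -236.]), array([ 667., -253.]), array([ 644., -435.]), array([ 531., -417.])]
((45.0, 208.0), (72.0, 60.0), 90.0) [473.63474599 937.7470263   20.        ] [array([ 596., 1041.]), array([590., 841.]), array([351., 828.]), array([ 357., 1023.])]
now 25.2833 [562.4 133.5 205.2] q [-0.74  0.4   0.59  1.78 -0.26  1.03 -0.35] shift [0.0154 0.7116 1.9355] turn [-0.0512 -0.0014 -0.0018] goal-axes shift [0.0209 0.3928 2.0244]
```

{"fn": "carry_out", "kwargs": {"deltas": [[[0,0,0],[-0.0256,-0.0007,-0.0009]],[[0,0,0],[-0.0256,-0.0007,-0.0009]],[[0,0.02,0.07],[0,0,0]],[[0,0.028,0.12],[0,0,0]],[[0,0.028,0.145],[0,0,0]],[[0,0.028,0.145],[0,0,0]],[[0,0.028,0.145],[0,0,0]],[[0,0.028,0.145],[0,0,0]],[[0,0.028,0.145],[0,0,0]],[[0,0.028,0.145],[0,0,0]],[[0,0.028,0.145],[0,0,0]],[[0,0.028,0.145],[0,0,0]]]}}

```text
time: 26.28
tool_pos: [584.6, -211.7, 201.0]
ee_rot: [1.298, 1.149, -1.308]
ft_force: [0.0, 1.2, -2.1]
opening: 29.1
```

Run:
```python
from h import *
goal([595,-381,200],np.array([.992,-.128,0]))
```

```text
now 26.2833 [ 584.6 -211.7  201. ] q [-0.15  0.51  0.61  1.66 -0.32  1.08  0.43] shift [0.0052 0.1274 0.6664] turn [0.0002 0.0009 0.0018] goal-axes shift [0.0041 0.1278 0.6663]
```

{"fn": "carry_out", "kwargs": {"deltas": [[[0,0.025,0.13],[0,0,0]],[[0,0.025,0.13],[0,0,0]],[[0,0.025,0.12],[0,0,0]],[[0,0.02,0.1],[0,0,0]],[[0,0.015,0.06],[0,0,0]],[[0,0,0],[0,0,0]],[[0,0,0],[0,0,0]],[[0,0,0],[0,0,0]]]}}

```text
time: 26.95
tool_pos: [595.1, -346.7, 201.1]
ee_rot: [1.298, 1.149, -1.308]
ft_force: [0.3, 0.7, -2.3]
opening: 29.1
```

Run:
```python
from h import *
goal([595,-381,60],np.array([.992,-.128,0]))
t=arm.camera("wrist")[:,:,::-1];cv2.imwrite("pics/w11.png",t)
P=arm.camera_params("wrist")
yt=np.array([.122,.9925,0]);xt=np.array([.9925,-.122,0]);C=np.array([600,-337.,0])
# blue mask score vs outer rim rectangle at z=28: refine tray centre/yaw
h=cv2.cvtColor(t,cv2.COLOR_BGR2HSV);m=((h[:,:,0]>100)&(h[:,:,0]<125)&(h[:,:,1]>150)&(h[:,:,2]>50)).astype(np.uint8)
n,l,s,c=cv2.connectedComponentsWithStats(m)
for i in range(1,n):
    if s[i,4]>500:
        r=cv2.minAreaRect(np.argwhere(l==i)[:,::-1].astype(np.float32));print(s[i],[ray(P,*q,28)[:2].round(0).tolist() for q in cv2.boxPoints(r)])
for a,b in((-55,-90),(55,-90),(55,90),(-55,90),(0,-45)):print(a,b,proj(P,C+a*xt+b*yt+[0,0,28]).round(0))
```

```text
now 26.95 [ 595.1 -346.7  201.1] q [ 0.09  0.63  0.6   1.48 -0.37  1.15  0.62] shift [0.5647 0.0204 0.1347] turn [0.0003 0.0007 0.0018] goal-axes shift [0.5645 0.0172 0.136 ]
[  266    77   115   169 11997] [[561.0, -243.0], [670.0, -257.0], [659.0, -436.0], [530.0, -420.0]]
-55 -90 [270. 244.]
55 -90 [366. 244.]
55 90 [375.  75.]
-55 90 [260.  75.]
0 -45 [318. 207.]
```

{"fn": "carry_out", "kwargs": {"deltas": [[[0,0.013,0.07],[0,0.0007,0.0018]],[[0,0.012,0.069],[0,0,0]],[[0.06,0,0],[0,0,0]],[[0.1,0,0],[0,0,0]],[[0.1,0,0],[0,0,0]],[[0.1,0,0],[0,0,0]],[[0.08,0,0],[0,0,0]],[[0.06,0,0],[0,0,0]],[[0.03,0,0],[0,0,0]],[[0.01,0,0],[0,0,0]],[[0,0,0],[0,0,0]],[[0,0,0],[0,0,0]]]}}

```text
time: 28.0
tool_pos: [597.5, -383.1, 67.9]
ee_rot: [1.302, 1.144, -1.302]
ft_force: [-0.4, -0.3, -2.8]
opening: 29.0
```

Run:
```python
from h import *
goal([597,-382,48],np.array([.992,-.128,0]));print(arm.state()["ft_force"])
```

```text
now 28.0 [ 597.5 -383.1   67.9] q [ 0.18  0.8   0.53  1.51 -0.46  0.96  0.72] shift [ 0.0797 -0.0028 -0.0044] turn [ 0.0002  0.0004 -0.0006] goal-axes shift [ 0.0797 -0.0026 -0.0043]
[-0.37625196 -0.26106228 -2.78758506]
```

Descend 17 mm, then feel for the floor.

{"fn": "carry_out", "kwargs": {"deltas": [[[0.016,0,0],[0,0,0]],[[0.016,0,0],[0,0,0]],[[0.014,0,0],[0,0,0]],[[0.01,0,0],[0,0,0]],[[0.006,0,0],[0,0,0]],[[0.004,0,0],[0,0,0]],[[0,0,0],[0,0,0]]]}}

```text
time: 28.58
tool_pos: [596.9, -382.8, 50.0]
ee_rot: [1.302, 1.145, -1.303]
ft_force: [0.0, 0.2, -2.3]
opening: 29.0
```

{"fn": "carry_out", "kwargs": {"deltas": [[[0.004,0,0],[0,0,0]],[[0.003,0,0],[0,0,0]],[[0,0,0],[0,0,0]]]}}

```text
time: 28.83
tool_pos: [597.0, -382.9, 48.4]
ee_rot: [1.302, 1.145, -1.303]
ft_force: [-0.5, 0.1, -2.8]
opening: 29.0
```

{"fn": "carry_out", "kwargs": {"deltas": [[[0.002,0,0],[0,0,0]],[[0,0,0],[0,0,0]]]}}

```text
time: 29.0
tool_pos: [597.0, -382.9, 48.0]
ee_rot: [1.302, 1.145, -1.303]
ft_force: [0.6, -0.4, -2.4]
opening: 29.2
```

{"fn": "carry_out", "kwargs": {"deltas": [[[0.002,0,0],[0,0,0]],[[0,0,0],[0,0,0]]]}}

```text
time: 29.17
tool_pos: [597.0, -383.0, 47.6]
ee_rot: [1.302, 1.145, -1.303]
ft_force: [-0.3, -0.1, -0.3]
opening: 29.1
```

{"fn": "carry_out", "kwargs": {"deltas": [[[0.0015,0,0],[0,0,0]],[[0,0,0],[0,0,0]]]}}

```text
time: 29.33
tool_pos: [597.1, -383.0, 47.6]
ee_rot: [1.303, 1.145, -1.302]
ft_force: [-2.9, 1.7, 4.4]
opening: 28.9
```

{"fn": "carry_out", "kwargs": {"deltas": [[[0,0,0],[0,0,0]],[[0,0,0],[0,0,0]],[[0,0,0],[0,0,0]],[[0,0,0],[0,0,0]],[[0,0,0],[0,0,0]],[[0,0,0],[0,0,0]],[[0,0,0],[0,0,0]]], "gripper": 1}}

```text
time: 29.92
tool_pos: [597.0, -382.9, 47.1]
ee_rot: [1.302, 1.145, -1.303]
ft_force: [-0.2, 0.2, -0.3]
opening: 85.5
```

{"fn": "carry_out", "kwargs": {"deltas": [[[-0.04,0,0],[0,0,0]],[[-0.08,0,0],[0,0,0]],[[-0.12,0,0],[0,0,0]],[[-0.14,0,0],[0,0,0]],[[-0.14,0,0],[0,0,0]],[[-0.1,0,0],[0,0,0]],[[-0.04,0,0],[0,0,0]],[[0,0,0],[0,0,0]],[[0,0,0],[0,0,0]]]}}

```text
time: 30.67
tool_pos: [596.9, -382.7, 212.4]
ee_rot: [1.303, 1.145, -1.302]
ft_force: [0.0, -0.6, -0.5]
opening: 85.8
```

Run:
```python
from h import *
s=arm.state();print(s["time"],s["tool_pos"],s["ft_force"],s["opening"])
P=arm.camera_params("wrist");im=arm.camera("wrist")[:,:,::-1];cv2.imwrite("pics/w12.png",im)
sc=arm.camera("scene")[:,:,::-1];cv2.imwrite("pics/s12.png",sc)
a=np.linspace(0,6.28,48,endpoint=False)
g=cv2.GaussianBlur(cv2.cvtColor(im,cv2.COLOR_BGR2GRAY),(0,0),1).astype(float)
G=np.hypot(cv2.Sobel(g,6,1,0),cv2.Sobel(g,6,0,1));best=[]
for zt in(76,80,84,88):
  for x in range(582,613):
    for y in range(-398,-367):
      p=np.array([proj(P,[x+15*np.cos(t),y+15*np.sin(t),zt]) for t in a]).round().astype(int).clip(0,[639,399])
      best.append((round(G[p[:,1],p[:,0]].mean()),zt,x,y))
best.sort(reverse=True);print(best[:4])
old=cv2.imread("pics/scene.png");d=cv2.absdiff(old,sc).max(2)
_,l,st_,c=cv2.connectedComponentsWithStats((cv2.medianBlur(d,5)>35).astype(np.uint8))
print([r.tolist() for r in st_[1:] if r[4]>40])
cv2.imwrite("pics/fin.png",np.hstack([cv2.resize(im[60:260,220:420],(400,400)),cv2.resize(sc[180:380,120:320],(400,400))]))
```

```text
30.6667 [ 596.87583352 -382.65640796  212.39880082] [ 0.0414937  -0.5957672  -0.53292505] 85.7564422869593
[(257, 84, 598, -383), (255, 88, 598, -382), (252, 84, 597, -383), (250, 80, 598, -384)]
[[0, 0, 15, 9, 70], [0, 0, 301, 294, 26075], [266, 0, 34, 20, 157], [285, 0, 47, 75, 887], [282, 36, 28, 26, 124], [23, 65, 10, 14, 94], [335, 126, 8, 13, 48], [321, 175, 20, 19, 305], [290, 176, 6, 14, 58], [312, 177, 8, 15, 66], [197, 203, 178, 146, 9530], [365, 215, 19, 28, 345], [159, 306, 18, 33, 436], [131, 343, 140, 57, 5305]]
```

```bash
python3 -c "from cell import arm;print(arm.sign_off())"
```

```text
the job is handed in; nothing more can be done
None
```

The job is done and handed in at about 31 s of robot time, against the 72 s limit. I took the fork and pushed the collar to its hard stop. The coupling rose fully, and I let the bar spring back. Then I hung the fork up again and set the coupling upright in the empty bay.

What the checks showed:
- **Bar force:** the highest I read was about 13.3 N, under the 15 N limit. Readings come only at the end of each move, so a brief peak in between would not show.
- **Coupling raised:** a circle fit in the camera picture put the tube top at z = 110 mm, which matches the full 16 mm of lift. It lifted out of the jig with no sign of catching.
- **Fork:** the handle top was within about 1 mm of where it started, with the guard on the rim.
- **Coupling in the bay:** the tube top fits z = 84 mm at (598, -383). That matches standing upright on the bay floor, about 3 mm from the bay's centre. Contact force on setting down was about 4 N.

What went less well:
- **Fork into holder:** on the last millimetre the fork pressed on the rim with about 40 N before I backed off and let go.
- **Wrong turn:** one wrist turn brought the last joint to -2.81 rad, almost at its limit of -2.82. I unwound it in free air and turned the other way.
- **Tray position:** the last wrist view put the tray about 6 mm further in x than the earlier views; I aimed between the two, well inside the bay.
- **Final check:** the picture limit was used up, so the placing was checked by numbers only. I did not separately confirm that the things to be left alone had not moved; comparing scene pictures was no help because the arm and its shadow had moved.

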